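# Fit the tongued cover on the filter bay of a bench unit

### The arm

A 7-joint arm with a two-finger parallel gripper is mounted at the origin on a cart in front of the work surface, level with it; the furniture and walls round the work are solid. World frame = base frame: x ahead of the robot, y to its left, z up, the work surface at z = 0. Lengths are in m, angles in rad, forces in N, time in s.
With the tool pointing down it reaches from about 0.4 to 0.9 m from the base axis. Payload 5.5 kg.
Tool frame: the origin (TCP) lies midway between the tips of the shut fingers; the grasp point (between the pads) lies 19 mm behind it (manip.grip_depth is the distance from the TCP to the grasp point, in m); z points along the fingers, x is the direction in which the jaws open and shut, and the axes are right-handed (so a half turn about z gives the same grasp; the last joint's range is limited). The gripper opens to 92 mm and grips with 3 to 60 N. Pads are 19 mm wide; open, the fingers measure 130 mm over their backs; the gripper's body (75 mm by 190 mm) begins 47 mm behind the grasp point.
Start: joints at [0.263, 0.501, -0.427, 1.55, 0.221, 1.138, -0.21], TCP at [0.65, 0, 0.227] pointing down, gripper open.
Joint ranges: [-2.88, 2.88], [-0.31, 2.03], [-1.54, 1.56], [0.2, 2.42], [-1.41, 4.55], [0.19, 2.02], [-2.57, 2.57]. Speed limits (rad/s): [2.57, 2.57, 3.14, 3.14, 3.14, 3.14, 3.14].

### API

Orientations are given as a unit quaternion [x, y, z, w].
In Python, from bench import manip, effector, viewer gives the robot as it stands. Calls block until the motion is done:
- manip.move_pose(position, orientation): joint-space move of the TCP to a pose.
- manip.servo_line(position, ori=None, vel=0.15): straight line of the TCP; ori=None keeps the orientation; vel is the mean speed in m/s.
- manip.movej(angles): joint-space move.
- effector.open_jaws() and effector.close(f_grip=None): open the fingers fully, or close them until they stop; f_grip is the grip in N (None keeps the last).
- manip.sleep(seconds).
- manip.solve_ik(position, orientation): joint angles nearest the present ones, or None.
- viewer.get_image(name): name is "scene" or "side" or "wrist"; returns the picture (480x640x3 uint8, red, green, blue); there is no depth.
- viewer.get_calibration(name): a dict with "vfov" (degrees; the focal length in pixels is half the picture's height over the tangent of half this angle, whatever the lens; pixels are square), "cx", "cy" (the principal point, pixels), "eye" and "attitude" of the camera in the world. Camera axes: x right, y down, z forward; pixel columns grow to the right and rows downward; lengths in m; the calibration is good to about 2 mm. A picture is of the moment at which its call begins: read the wrist's pose just before it. get_calibration takes no time and is no camera call; for the wrist camera it gives the pose at the moment of the call.
A pose or a line that the arm cannot do raises manip.PlanningError and nothing moves.
- manip.hand_in(): hands the job in, once; it reports no verdict.
Readings, each from a call of its own:
- manip.current_clock(): time.
- manip.current_q(): joint angles.
- manip.current_joint_velocities(): joint speeds.
- manip.current_tau(): joint torques, N m.
- manip.current_tool_pos(): TCP position.
- manip.current_tcp_rot(): TCP orientation.
- manip.current_force(): force on the tool from outside, world axes, zero at the start.
- manip.current_wrist_torque(): the same for the moment, N m.
- manip.current_finger_gap(): finger opening in m.
Only numpy, scipy, OpenCV 4.12 (cv2) and the standard library are available. Lean on these libraries where they do the work, as an engineer would, in place of code of your own. Each camera call takes 0.05 s, during which the arm holds its last target.

### The job

The filter bay on top of the low bench unit is open. Pick up its cover by the rib, angle the cover's tongue into the groove under the bay's lip and push it gently home against the rubber strip at the groove's end (about 5 to 10 N; more than 20 N would crush the strip), then lower the cover flat until the spring catch snaps out over its other edge, and let go. Do not slam it down, and leave the glassware standing where it is.

Things in the scene. Friction and masses are not known exactly. Their poses are not given: they have to be found in the camera images.
- unit: Low grey bench unit, 222 x 186 x 32 mm, fixed. Origin on the worktop under the bay's nominal middle; x points from the grooved side (towards the robot) to the catch side, y along the groove, z up. A dark steel bay frame 190 x 150 mm lies on it. Heights over the origin: bay floor, where the tongue slides and the closed cover rests, 40 mm; rim and lip top 52 mm, flush with the closed cover.
- groove (a point): Nominal place of the groove's end (face of the rubber strip) at floor height, mid-width: x = -76 mm on the unit. Groove 8 mm high, its lip overhangs 8 mm. The floor is whole for 44 mm from here along +x. TRUE PLACE: the frame is bolted through slots, up to 14 mm nearer or farther along x than this, differently each time; groove, lip, far wall and catch shift together. Find the end by feel.
- seal (a joint): Black rubber strip, 128 mm long, that forms the groove's end: 0 = relaxed, grows as the tongue presses it in along -x of the unit, 12 N for each mm. It is spoilt when pressed in by more than 1.8 mm (about 22 N).
- far_wall (a point): Nominal foot of the far wall's inner face, mid-width, at floor height: 156 mm along x from the groove's end (shifts with the frame by up to 14 mm), so a closed cover has 2 mm of play. The side cheeks stand 130 mm apart, 65 mm either side of the middle.
- cover: Loose aluminium cover, about 0.3 kg: plate 140 x 120 x 12 mm with a tongue 14 mm long, 5 mm thick, full width, level with the underside, along its -x edge (154 mm over all) and a grip rib on top. Origin: middle of the plate's underside without the tongue; z up. It lies flat on the worktop, rib up, tongue towards the robot. It enters the groove tilted 12 to 16 degrees, tongue down.
- cover_grip (a point): Middle of the cover's grey grip rib, where to grasp it with the fingers closing along the cover's x: 29 mm above the underside, 10 mm along -x from the cover's origin. The rib is 14 mm thick along x, 60 mm long along y and stands 34 mm above the plate. Axes as the cover's.
- cover_tongue (a point): Middle of the lower edge of the tongue's tip, 84 mm along -x from the cover's origin, level with the underside
- catch (a joint): Spring catch, black nose 40 mm wide in the far wall: 0 = sprung out 6 mm past the wall, 1.5 mm over the closed cover's top; to 0.014 m as it is pushed back along +x. About 2 N at rest, 5.5 N fully back. The descending cover edge pushes it back by the ramp on its top: 10 to 15 N down on the rib does it. Its guide rises to 70 mm above the worktop.
- vial: Small vial with black cap, 27 mm wide, 68 mm tall, standing behind the work; origin under its middle; to be left alone
- beaker: Small clear beaker, 55 mm wide, 71 mm tall, standing behind the work; origin under its middle; to be left alone
- flask: Volumetric flask, 62 mm wide, 138 mm tall, standing behind the work; origin under its middle; to be left alone
There are look-alikes about, which are no part of the job. There is more than one size of the cover; the one meant has the size given above.

How it is judged:
By the outcome, as a careful person would: the job done as asked, in the order asked, and still so for the second after the job is handed in, with the robot touching nothing.
It also fails if it takes over 50 s, if anything falls off the work surface, if the arm or the gripper's body presses on something with over 40 N, if the wrist force passes 120 N, or if a joint passes its speed limit or range.

## Working session

There is one attempt and no reset: what is moved stays moved. The work goes in short steps, each a Python script; the robot and the scene stay as the last script left them, time stands still between calls to the robot, and variables do not carry over. Pictures are saved under pics/ and viewed, and the job is handed in when it is done.

```bash
ls; mkdir -p pics
python3 - <<'E'
from bench import manip, effector, viewer
import cv2
for n in ["scene","side","wrist"]:
    c=viewer.get_calibration(n); im=viewer.get_image(n); cv2.imwrite(f"pics/a_{n}.png",im[:,:,::-1]); print(n,c)
print(manip.current_clock(),manip.current_tool_pos(),manip.current_tcp_rot(),manip.current_force(),manip.current_finger_gap(),manip.grip_depth)
E
```

```text
pics
scene {'vfov': 55.434954786290646, 'cx': 321.8874502773726, 'cy': 242.90311563484855, 'eye': array([-0.00080546,  0.48773801,  0.61487512]), 'attitude': array([-0.38020533,  0.79969897, -0.42361862,  0.19097837])}
side {'vfov': 56.31352363862105, 'cx': 321.83522059735793, 'cy': 236.99059810788617, 'eye': array([0.35448866, 0.59650762, 0.63720084]), 'attitude': array([-0.18052781,  0.89790109, -0.39564558,  0.0681756 ])}
wrist {'vfov': 70.71377618953264, 'cx': 319.4089983009187, 'cy': 235.00930628944593, 'eye': array([0.64887206, 0.06951128, 0.38366817]), 'attitude': array([ 9.91744841e-01,  8.55510467e-04, -8.11618362e-04,  1.28221602e-01])}
0.15 [ 6.49456981e-01 -4.19974480e-05  2.25925359e-01] [ 9.99999717e-01  1.75032156e-05 -7.51359906e-04 -2.21151657e-05] [ 0.17113204 -0.57833982  0.7225305 ] 0.09189478091944756 0.0188
```

View pics/a_scene.png

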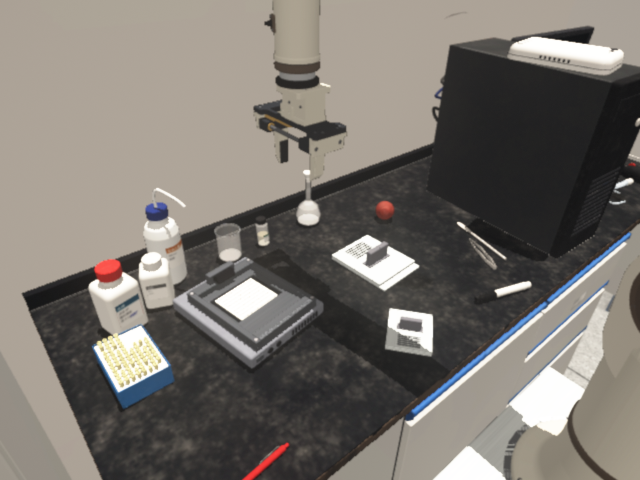

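View pics/a_side.png

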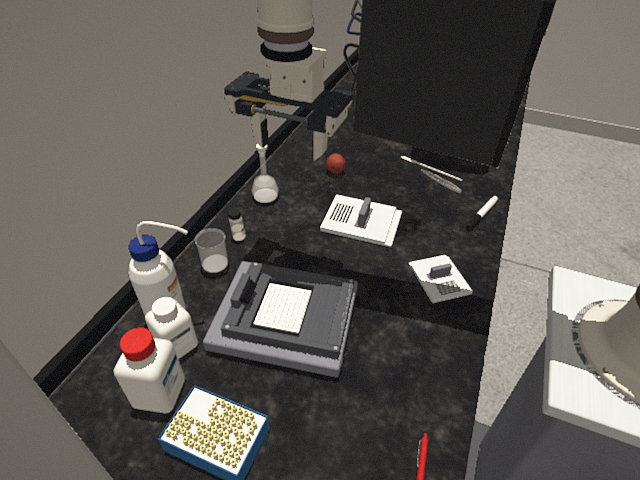

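View pics/a_wrist.png

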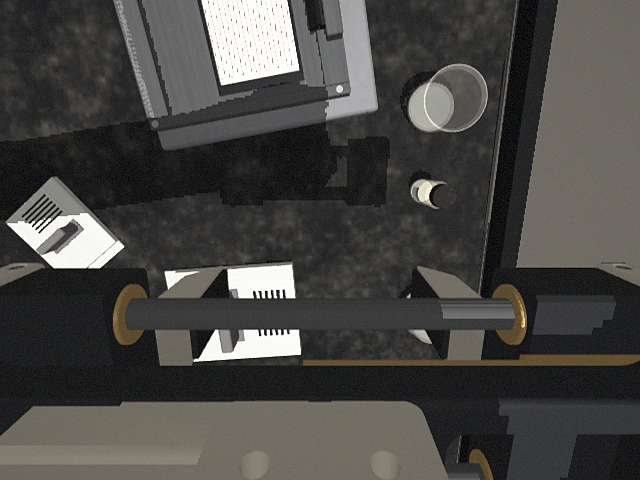

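```bash
cat > h.py <<'E'
import numpy as np, cv2
from scipy.spatial.transform import Rotation as R
from bench import manip, effector, viewer
def ray(c,u,v):
    f=240/np.tan(np.radians(c['vfov']/2))
    d=np.array([(u-c['cx'])/f,(v-c['cy'])/f,1.]); return np.array(c['eye']),R.from_quat(c['attitude']).apply(d)
def onz(c,u,v,z):
    e,d=ray(c,u,v); return e+d*(z-e[2])/d[2]
def proj(c,p):
    f=240/np.tan(np.radians(c['vfov']/2))
    q=R.from_quat(c['attitude']).inv().apply(np.array(p)-c['eye']); return np.array([c['cx'],c['cy']])+f*q[...,:2]/q[...,2:]
def tri(c1,p1,c2,p2):
    e1,d1=ray(c1,*p1); e2,d2=ray(c2,*p2)
    s=np.linalg.lstsq(np.c_[d1,-d2],e2-e1,rcond=None)[0]
    a=e1+d1*s[0]; b=e2+d2*s[1]; return (a+b)/2,np.linalg.norm(a-b)
E
python3 - <<'E'
import cv2
def crop(n,x,y,w,h,s,o):
    im=cv2.imread(f"pics/a_{n}.png")[y:y+h,x:x+w]; cv2.imwrite(f"pics/{o}.png",cv2.resize(im,None,fx=s,fy=s,interpolation=cv2.INTER_CUBIC))
crop("scene",310,210,160,150,4,"b1")
crop("side",310,180,170,130,4,"b2")
crop("side",190,220,190,160,4,"b3")
crop("scene",165,240,170,130,4,"b4")
E
```

```text
(no output)
```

View pics/b1.png

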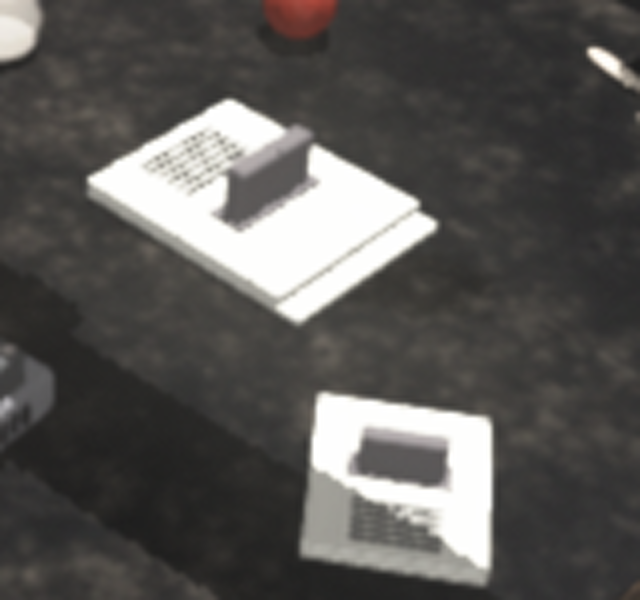

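View pics/b2.png

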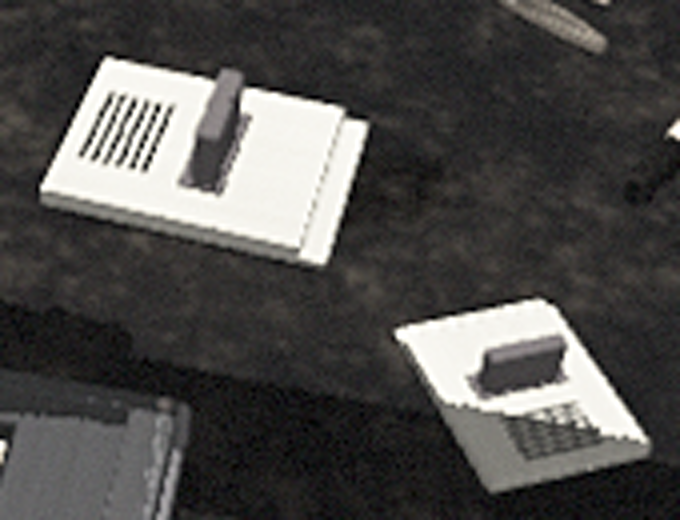

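View pics/b3.png

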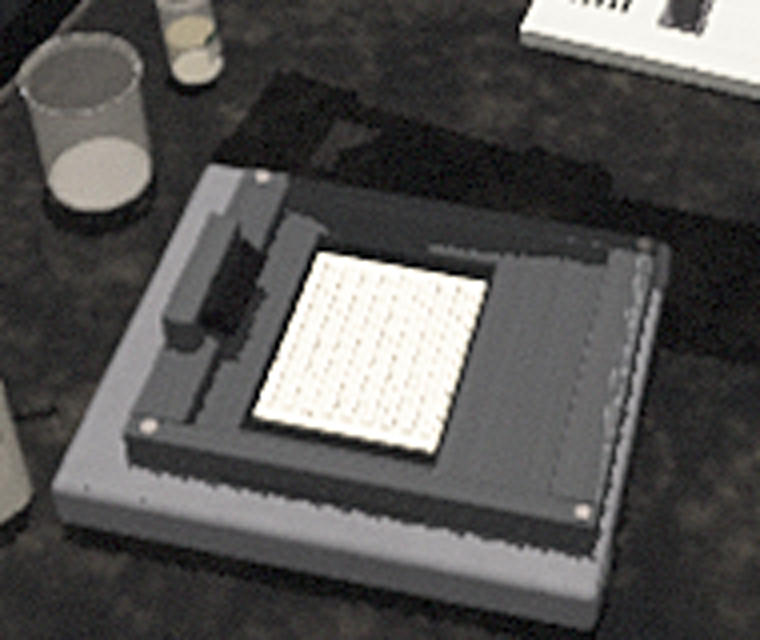

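View pics/b4.png

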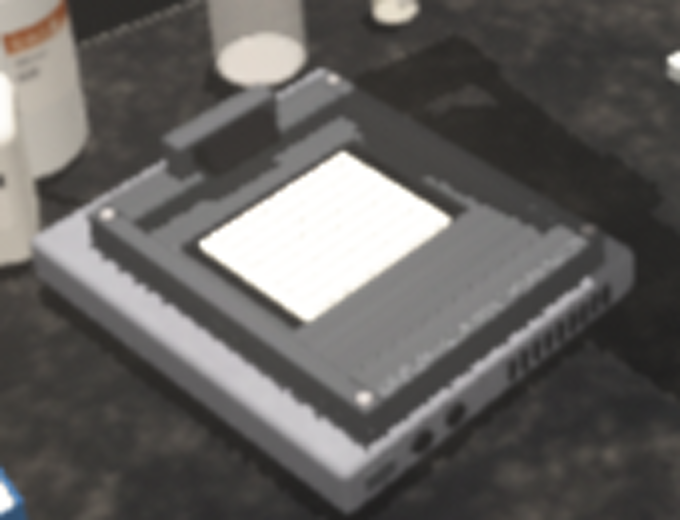

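Run:
```python
from h import *
C={n:viewer.get_calibration(n) for n in("scene","side")}
O={'b1':('scene',310,210),'b2':('side',310,180),'b3':('side',190,220),'b4':('scene',165,240)}
def P(o,u,v,z):
    n,x,y=O[o]; return onz(C[n],x+(u-1.5)/4,y+(v-1.5)/4,z)[:2]
def q(l,o,pts,z):
    p=np.array([P(o,*t,z) for t in pts]); print(l,np.round(p,4).tolist(),'sides',np.round(np.linalg.norm(np.roll(p,-1,0)-p,axis=1),4),'mid',p.mean(0).round(4), 'ang',np.round(np.degrees(np.arctan2(*(p[1]-p[0])[::-1])),1)); return p
q('cov scene','b1',[(420,205),(230,98),(88,180),(278,303)],.012)
q('cov side','b2',[(345,107),(107,57),(40,190),(300,250)],.012)
q('tong scene','b1',[(437,226),(298,323)],.005)
q('tong side','b2',[(369,122),(325,265)],.005)
q('small','b1',[(492,417),(318,393),(303,548),(490,570)],.012)
q('small','b2',[(395,330),(543,299),(650,440),(490,478)],.012)
q('screws side','b3',[(645,243),(262,177),(149,426),(583,511)],.052)
q('screws scene','b4',[(589,230),(333,78),(108,214),(364,398)],.052)
q('unit side','b3',[(668,250),(212,166),(57,487),(600,596)],.032)
q('unit scene','b4',[(632,245),(330,68),(37,240),(349,480)],.032)
# rib top, z .046
for o,a,b in (('b1',(302,133),(238,172)),('b2',(232,75),(207,130))):
    q('rib',o,[a,b],.046)
```

```text
cov scene [[0.4843, -0.1935], [0.6265, -0.1859], [0.616, -0.0648], [0.4741, -0.0715]] sides [0.1424 0.1216 0.1421 0.1224] mid [ 0.5502 -0.1289] ang 3.1
cov side [[0.4856, -0.1957], [0.6239, -0.1851], [0.6151, -0.0628], [0.4758, -0.0731]] sides [0.1387 0.1225 0.1397 0.123 ] mid [ 0.5501 -0.1292] ang 4.4
tong scene [[0.4713, -0.194], [0.462, -0.0746]] sides [0.1197 0.1197] mid [ 0.4666 -0.1343] ang 94.5
tong side [[0.4712, -0.197], [0.4622, -0.0749]] sides [0.1224 0.1224] mid [ 0.4667 -0.1359] ang 94.2
small [[0.3508, -0.091], [0.4144, -0.0382], [0.3497, 0.0397], [0.2899, -0.0146]] sides [0.0827 0.1012 0.0807 0.0977] mid [ 0.3512 -0.026 ] ang 39.7
small [[0.417, -0.0367], [0.3543, -0.0871], [0.2912, -0.0143], [0.3546, 0.0373]] sides [0.0805 0.0964 0.0818 0.0968] mid [ 0.3543 -0.0252] ang -141.2
screws side [[0.4948, 0.0874], [0.6668, 0.1182], [0.6425, 0.2557], [0.471, 0.2253]] sides [0.1747 0.1396 0.1742 0.1399] mid [0.5688 0.1717] ang 10.1
screws scene [[0.4965, 0.0875], [0.67, 0.1172], [0.6444, 0.2552], [0.473, 0.2256]] sides [0.176  0.1404 0.174  0.14  ] mid [0.571  0.1714] ang 9.7
unit side [[0.4887, 0.0699], [0.7023, 0.1048], [0.6704, 0.2836], [0.4557, 0.2451]] sides [0.2165 0.1816 0.2182 0.1782] mid [0.5792 0.1758] ang 9.3
unit scene [[0.4931, 0.064], [0.7024, 0.1005], [0.671, 0.2815], [0.4555, 0.2456]] sides [0.2125 0.1837 0.2185 0.1855] mid [0.5805 0.1729] ang 9.9
rib [[0.5414, -0.1547], [0.5371, -0.1011]] sides [0.0537 0.0537] mid [ 0.5392 -0.1279] ang 94.7
rib [[0.5419, -0.1548], [0.5394, -0.1051]] sides [0.0497 0.0497] mid [ 0.5406 -0.13  ] ang 92.8
```

Candidates: the large white cover at scene px (375,260) measures 140x120 mm plus a 14 mm tongue towards the robot. The small one at scene px (410,332) measures about 98x81 mm. The large one fits the description, and crops b1 and b2 confirm it with its rib and tongue step. Next I'll take one wrist view over the bay and time the moves.

Run:
```python
from h import *
q=(R.from_euler('z',9.8,degrees=True)*R.from_quat([1,0,0,0])).as_quat()
t=manip.current_clock()
manip.move_pose([0.585,0.09,0.26],q)
c=viewer.get_calibration('wrist'); im=viewer.get_image('wrist'); cv2.imwrite('pics/c_w.png',im[:,:,::-1])
im=viewer.get_image('side'); cv2.imwrite('pics/c_side.png',im[:,:,::-1])
np.savez('cw.npz',**c)
print(manip.current_clock()-t,manip.current_tool_pos(),manip.current_tcp_rot(),q,manip.current_force(),manip.current_q())
```

```text
0.6333 [0.58521856 0.08871983 0.25970682] [ 9.96415150e-01  8.45968670e-02 -1.59221102e-04  4.38903720e-04] [0.9963453  0.08541692 0.         0.        ] [ 0.40983246 -0.34426644  0.63174907] [ 0.20022778  0.37717202 -0.51046274  1.6634681   0.19902274  1.15327179
 -0.19206549]
```

View pics/c_w.png

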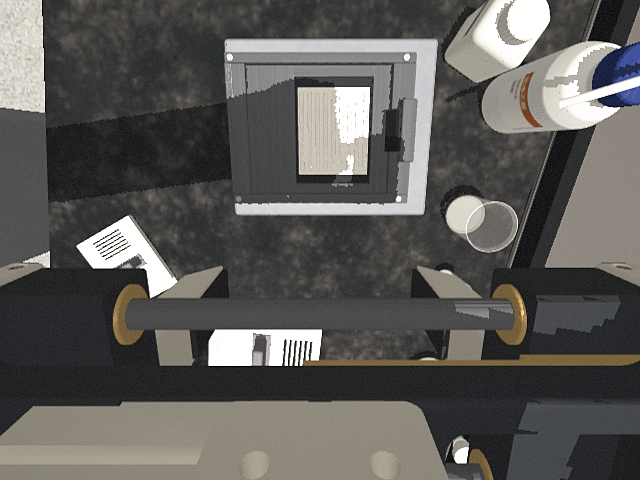

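Run:
```python
import cv2
im=cv2.imread("pics/c_w.png")[30:220,215:445]; cv2.imwrite("pics/c_w2.png",cv2.resize(im,None,fx=3.4,fy=3,interpolation=cv2.INTER_CUBIC))
```

```text
(no output)
```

View pics/c_w2.png

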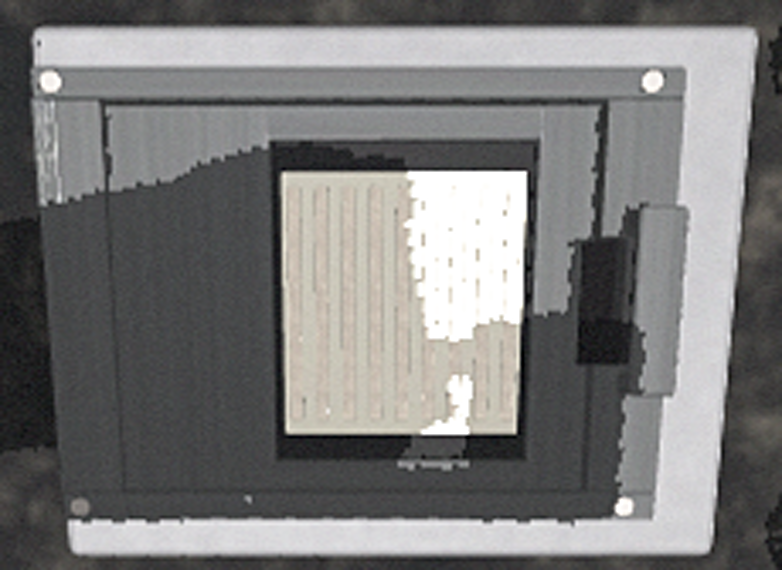

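Run:
```python
from h import *
c=dict(np.load('cw.npz'))
P=lambda u,v,z: onz(c,215+(u-1.2)/3.4,30+(v-1)/3,z)[:2]
def q(l,pts,z):
    p=np.array([P(*t,z) for t in pts]); print(l,np.round(p,4).tolist(),np.round(np.linalg.norm(np.roll(p,-1,0)-p,axis=1),4),'mid',p.mean(0).round(4)); return p
s=q('screws',[(80,507),(624,507),(653,81),(50,81)],.052)
u=q('unit',[(73,552),(712,552),(757,30),(37,30)],.032)
for p in (s,u): print([np.degrees(np.arctan2(*d[::-1])).round(2) for d in (p[1]-p[0],p[2]-p[3])],[(np.degrees(np.arctan2(*d[::-1]))-90).round(2) for d in (p[2]-p[1],p[3]-p[0])])
a=np.radians(9.8);X=np.array([np.cos(a),np.sin(a)]);Y=np.array([-X[1],X[0]])
um=u.mean(0)
for l,pt in (('lip',(105,105)),('lip',(123,490)),('wall',(606,103)),('wall',(587,490)),('cheek+',(350,99)),('cheek-',(350,491)),('scr',None)):
    p=s.mean(0) if pt is None else P(*pt,.052); print(l,((p-um)@X).round(4),((p-um)@Y).round(4))
```

```text
screws [[0.4947, 0.0895], [0.6664, 0.1198], [0.642, 0.2582], [0.4702, 0.2278]] [0.1744 0.1405 0.1745 0.1405] mid [0.5684 0.1738]
unit [[0.4902, 0.0678], [0.7053, 0.1058], [0.673, 0.2845], [0.4591, 0.2466]] [0.2185 0.1816 0.2172 0.1815] mid [0.5819 0.1762]
[np.float64(10.01), np.float64(10.03)] [np.float64(10.0), np.float64(10.05)]
[np.float64(10.01), np.float64(10.04)] [np.float64(10.26), np.float64(9.85)]
lip -0.0857 0.0628
lip -0.0866 -0.0643
wall 0.06 0.064
wall 0.0615 -0.0638
cheek+ -0.0145 0.0649
cheek- -0.0141 -0.0644
scr -0.0137 0.0
```

Unit yaw is 10.0°. The lip edge and far wall both put the groove end about 81 mm behind the screws' midpoint, near (0.490, 0.158). Next is the grasp.

Run:
```python
from h import *
q=(R.from_euler('z',4.2,degrees=True)*R.from_quat([1,0,0,0])).as_quat()
t=manip.current_clock()
manip.move_pose([0.540,-0.1295,0.12],q)
manip.servo_line([0.540,-0.1295,0.05],vel=0.12); print(manip.current_tool_pos(),manip.current_force())
manip.servo_line([0.540,-0.1295,0.0165],vel=0.05)
print(manip.current_clock()-t,manip.current_tool_pos(),manip.current_force())
cv2.imwrite('pics/d_side.png',viewer.get_image('side')[:,:,::-1])
effector.close(f_grip=50)
print(manip.current_clock(),manip.current_finger_gap(),manip.current_tool_pos(),R.from_quat(manip.current_tcp_rot()).as_euler('zyx',degrees=True),manip.current_force())
cv2.imwrite('pics/d_side2.png',viewer.get_image('side')[:,:,::-1])
a=cv2.imread('pics/d_side.png')[130:280,280:480];b=cv2.imread('pics/d_side2.png')[130:280,280:480]
cv2.imwrite('pics/d.png',cv2.resize(cv2.hconcat([a,b]),None,fx=2,fy=2))
```

```text
[ 0.54073794 -0.12908887  0.05051715] [-0.40392789  0.11648509  0.14843953]
2.5833999999999997 [ 0.54013681 -0.12944858  0.01648924] [-0.0936895   0.00120545 -0.15686367]
4.6083 0.013859023630021719 [ 0.54023148 -0.12945101  0.01652584] [-4.20488955e+00  2.40640534e-02 -1.79997476e+02] [ 1.23289292 -0.73952008 -0.20695093]
```

View pics/d.png

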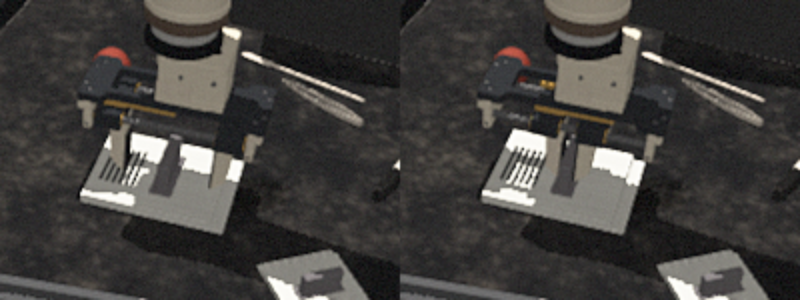

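```bash
cat >> h.py <<'E'
YAW=10.0
GR=np.array([.074,0,.0165])  # TCP relative to tongue tip, cover axes
X=R.from_euler('z',YAW,degrees=True).apply([1,0,0]);Y=np.array([-X[1],X[0],0])
M=np.array([.5694,.1723,.040])  # screws mid at floor height
def Rc(t): return R.from_euler('z',YAW,degrees=True)*R.from_euler('y',-t,degrees=True)
def pose(x,z,t,y=0.):  # tongue tip at x,y along unit axes from M, z over floor; tilt t
    r=Rc(t); return M+X*x+Y*y+[0,0,z]+r.apply(GR),(r*R.from_quat([1,0,0,0])).as_quat()
def tip():
    r=R.from_quat(manip.current_tcp_rot())*R.from_quat([1,0,0,0])
    d=np.array(manip.current_tool_pos())-r.apply(GR)-M
    v=r.apply([1,0,0]); return np.array([d@X,d@Y,d[2]])*1000,np.degrees(np.arcsin(v[2]))
def frc():
    f=np.array(manip.current_force()); return np.array([f@X,f@Y,f[2]])
def rep(l=''): 
    p,t=tip(); print(l,round(manip.current_clock(),2),'tip',p.round(2),'tilt',round(t,2),'F',frc().round(2),'T',np.round(manip.current_wrist_torque(),2))
E
python3 - <<'E'
from h import *
manip.servo_line([0.540,-0.1295,0.03],vel=0.04)
manip.servo_line([0.540,-0.1295,0.16],vel=0.2)
print(manip.current_finger_gap(),manip.current_force(),manip.current_clock())
p,q=pose(-.081+.024,.09,14)
manip.move_pose(p,q); 
p,q=pose(-.081+.024,.03,14)
manip.servo_line(p,q,vel=.1); manip.sleep(.2); rep()
for n in('side','scene','wrist'): cv2.imwrite(f'pics/e_{n}.png',viewer.get_image(n)[:,:,::-1])
a=cv2.imread('pics/e_side.png')[180:420,150:400];b=cv2.imread('pics/e_scene.png')[180:420,120:370]
cv2.imwrite('pics/e.png',cv2.resize(cv2.hconcat([a,b]),None,fx=1.6,fy=1.6))
E
```

```text
0.013592431830822175 [-0.00323801  0.51223574 -2.93645533] 5.95
 8.07 tip [-56.25   0.12  30.79] tilt 14.09 F [ 0.68 -0.13 -2.73] T [-0.06  0.5  -0.05]
```

View pics/e.png

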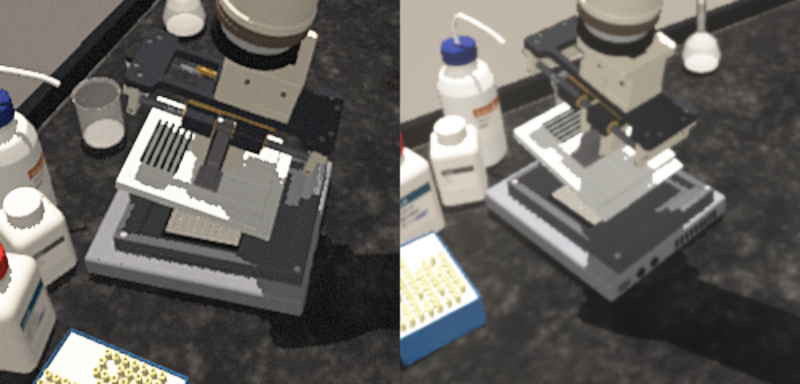

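View pics/e_wrist.png

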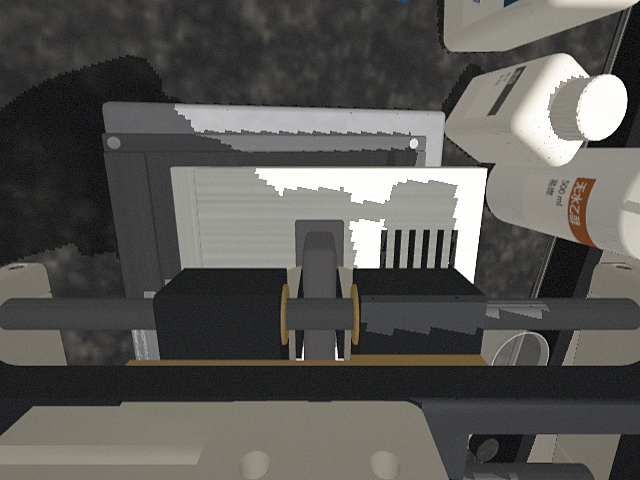

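Run:
```python
from h import *
c=viewer.get_calibration('wrist'); r=R.from_quat(manip.current_tcp_rot())*R.from_quat([1,0,0,0]); t=np.array(manip.current_tool_pos())
for p in [(-.070,.06,.012),(.07,.06,.012),(-.084,.06,.005),(-.017,.03,.046),(-.003,.03,.046)]:
    print(p,proj(c,t+r.apply(np.array(p)-[-.010,0,.0165])).round(1))
for s in(87,-87): print(proj(c,M+X*s/1000+Y*.07+[0,0,.012]))
im=cv2.imread('pics/e_wrist.png')[150:300,90:500]; cv2.imwrite('pics/e2.png',cv2.resize(im,None,fx=1.95,fy=2.5,interpolation=cv2.INTER_CUBIC))
```

```text
(-0.07, 0.06, 0.012) [193.4 167.2]
(0.07, 0.06, 0.012) [490.  167.6]
(-0.084, 0.06, 0.005) [170.1 166.4]
(-0.017, 0.03, 0.046) [303.  249.4]
(-0.003, 0.03, 0.046) [338.3 249.4]
[413.94316764 145.74088553]
[116.38648929 145.29242033]
```

View pics/e2.png

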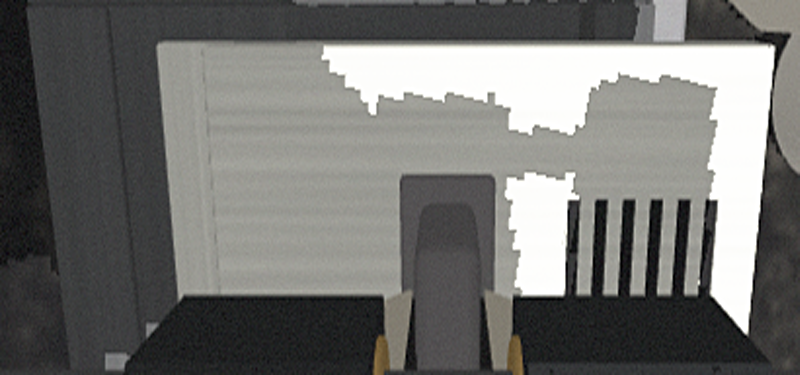

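Run:
```python
from h import *
x=-.057
p,q=pose(x,.005,14,.001); manip.servo_line(p,q,vel=.06); manip.sleep(.1); f0=frc(); rep('above')
z=.005
while z>-.006:
    z-=.0007; p,q=pose(x,z,14,.001); manip.servo_line(p,q,vel=.012)
    f=frc()-f0
    if f[2]>1.5: break
rep('touch'); print(z,f)
manip.sleep(.1); rep()
np.savez('st.npz',z=z,f0=f0)
```

```text
above 8.88 tip [-56.75   1.19   5.12] tilt 14.02 F [ 0.03  0.87 -3.33] T [0.01 0.46 0.02]
touch 10.88 tip [-56.81   1.    -0.28] tilt 14.02 F [-0.31 -0.38  1.23] T [-0.15  0.76  0.04]
-0.0006000000000000004 [-0.34728081 -1.25208438  4.56004848]
 10.98 tip [-56.83   1.03  -0.33] tilt 14.02 F [-0.09 -0.83  1.71] T [-0.23  0.8  -0.02]
```

Run:
```python
from h import *
z=-.0004
f0=np.load('st.npz')['f0']
p,q=pose(-.058,z,14,.001); manip.servo_line(p,q,vel=.02); rep()
x=-.058
while x>-.076:
    x-=.003; p,q=pose(x,z,14,.001); manip.servo_line(p,q,vel=.025); rep()
    if (frc()-f0)[0]>5: print('stop');break
while x>-.090:
    x-=.0006; p,q=pose(x,z,14,.001); manip.servo_line(p,q,vel=.012)
    f=frc()-f0
    if f[0]>4: break
rep('end'); print(x,f)
```

```text
11.23 tip [-57.43   1.07  -0.18] tilt 14.06 F [ 0.98 -0.25 -0.82] T [-0.04  0.22  0.02]
 11.5 tip [-60.79   1.12  -0.2 ] tilt 14.03 F [ 1.39 -0.5   0.94] T [-0.02  0.27 -0.03]
 11.77 tip [-63.99   1.09  -0.24] tilt 14.01 F [1.19 0.93 2.53] T [ 0.01  0.3  -0.  ]
 12.03 tip [-67.06   1.08  -0.27] tilt 14.01 F [1.24 0.31 3.04] T [-0.02  0.23 -0.04]
 12.3 tip [-70.06   1.07  -0.28] tilt 14.01 F [2.52 0.86 2.56] T [ 0.03  0.08 -0.04]
 12.57 tip [-73.1    1.02  -0.31] tilt 14.0 F [1.71 0.   3.44] T [-0.01  0.09 -0.01]
 12.83 tip [-76.09   1.03  -0.32] tilt 14.0 F [1.78 0.33 3.79] T [0.04 0.08 0.06]
end 13.08 tip [-76.3    1.06  -0.27] tilt 14.03 F [4.08 0.04 3.64] T [-0.01 -0.2  -0.05]
-0.07660000000000002 [ 4.04923087 -0.82359419  6.9634518 ]
```

Run:
```python
from h import *
f0=np.load('st.npz')['f0']
z=-.0001;x=-.0766
p,q=pose(x,z,14,.001); manip.servo_line(p,q,vel=.01); rep('raised')
for i in range(8):
    x-=.0005; p,q=pose(x,z,14,.001); manip.servo_line(p,q,vel=.012); rep(round(x*1e3,1))
    if (frc()-f0)[0]>7: break
```

```text
raised 13.33 tip [-76.88   0.96  -0.25] tilt 13.97 F [ 3.68 -0.01  1.96] T [ 0.07 -0.15  0.01]
-77.1 13.58 tip [-77.31   0.97  -0.21] tilt 13.98 F [2.19 0.14 1.45] T [ 0.03 -0.12  0.01]
-77.6 13.83 tip [-77.86   0.95  -0.2 ] tilt 13.98 F [ 1.06 -0.01  1.14] T [ 0.07 -0.12 -0.  ]
-78.1 14.08 tip [-78.34   0.93  -0.18] tilt 13.98 F [ 1.59 -0.58  1.53] T [-0.01 -0.03 -0.02]
-78.6 14.33 tip [-78.84   0.95  -0.19] tilt 13.98 F [ 1.94 -0.51  1.41] T [ 0.03 -0.01  0.02]
-79.1 14.58 tip [-79.32   0.98  -0.18] tilt 13.98 F [1.93 0.62 0.68] T [-0.02  0.06  0.03]
-79.6 14.83 tip [-79.81   1.01  -0.18] tilt 13.98 F [2.02 0.3  0.61] T [ 0.02  0.04 -0.03]
-80.1 15.08 tip [-80.13   0.96  -0.13] tilt 14.0 F [ 2.15 -0.17 -0.58] T [ 0.01 -0.1  -0.09]
-80.6 15.33 tip [-8.029e+01  9.900e-01 -5.000e-02] tilt 14.03 F [ 3.1  -0.39 -0.07] T [ 0.07 -0.45 -0.04]
```

Run:
```python
from h import *
f0=np.load('st.npz')['f0']
z=-.0001;x=-.0806
for i in range(10):
    x-=.0004; p,q=pose(x,z,14,.001); manip.servo_line(p,q,vel=.012); rep(round(x*1e3,1))
    if (frc()-f0)[0]>7: break
manip.sleep(.15); rep()
np.savez('st2.npz',x=x)
```

```text
-81.0 15.58 tip [-8.044e+01  1.040e+00  6.000e-02] tilt 14.05 F [ 4.79 -0.62 -2.66] T [ 0.06 -0.79 -0.03]
-81.4 15.83 tip [-8.064e+01  9.800e-01  8.000e-02] tilt 14.07 F [ 5.66 -1.02 -3.18] T [ 0.07 -1.    0.04]
-81.8 16.08 tip [-80.75   1.01   0.14] tilt 14.1 F [ 6.18 -1.1  -3.32] T [ 0.14 -1.13  0.01]
-82.2 16.33 tip [-80.87   1.     0.17] tilt 14.12 F [ 7.55 -0.06 -5.26] T [ 0.05 -1.31 -0.02]
 16.48 tip [-80.84   1.02   0.17] tilt 14.12 F [ 7.23 -0.52 -4.54] T [ 0.07 -1.3  -0.02]
```

Run:
```python
from h import *
f0=np.load('st.npz')['f0']
x=float(np.load('st2.npz')['x']); z=.0001
t=14.
while t>6.1:
    t-=1.
    p,q=pose(x,z,t,.001); manip.servo_line(p,q,vel=.012); rep((round(x*1e3,2),t))
    f=frc()-f0
    if f[0]>7.5: x+=.0003
    elif f[0]<5: x-=.0003
    if f[0]>13 or abs(f[2])>12: print('stop');break
np.savez('st3.npz',x=x,t=t,z=z)
```

```text
(-82.2, 13.0) 16.73 tip [-80.82   1.01   0.35] tilt 13.11 F [ 7.2  -0.97 -2.94] T [ 0.1  -1.18 -0.02]
(-82.2, 12.0) 16.99 tip [-80.86   0.97   0.36] tilt 12.11 F [ 6.76 -1.24 -2.03] T [ 0.08 -1.16 -0.07]
(-82.2, 11.0) 17.25 tip [-80.95   0.98   0.3 ] tilt 11.1 F [ 5.96 -0.18 -1.55] T [ 0.08 -1.08 -0.01]
(-82.2, 10.0) 17.51 tip [-81.     0.96   0.28] tilt 10.1 F [ 6.13  0.27 -2.13] T [ 0.1  -1.05 -0.03]
(-82.2, 9.0) 17.77 tip [-81.03   0.99   0.26] tilt 9.09 F [ 6.59 -0.18 -2.08] T [ 0.07 -1.03  0.  ]
(-82.2, 8.0) 18.02 tip [-81.11   1.     0.24] tilt 8.09 F [ 5.5  -0.73 -1.76] T [ 0.07 -1.06 -0.03]
(-82.2, 7.0) 18.28 tip [-81.36   1.     0.37] tilt 7.09 F [ 3.97 -0.75  0.75] T [ 0.06 -1.15  0.01]
(-82.5, 6.0) 18.54 tip [-81.56   0.99   0.44] tilt 6.12 F [ 5.36 -0.47  1.44] T [ 0.04 -1.41 -0.  ]
```

Run:
```python
from h import *
f0=np.load('st.npz')['f0']
x=-.0819; z=.0001; t=6.
cv2.imwrite('pics/f_side.png',viewer.get_image('side')[:,:,::-1])
while t>1.1:
    t-=.5
    p,q=pose(x,z,t,.001); manip.servo_line(p,q,vel=.012); rep((round(x*1e3,2),t))
    f=frc()-f0
    if f[0]>5: x+=.0003
    if abs(f[0])>10 or abs(f[2])>20: print('stop');break
np.savez('st3.npz',x=x,t=t,z=z)
cv2.imwrite('pics/f_side2.png',viewer.get_image('side')[:,:,::-1])
a=cv2.imread('pics/f_side.png')[200:400,170:380];b=cv2.imread('pics/f_side2.png')[200:400,170:380]
cv2.imwrite('pics/f.png',cv2.resize(cv2.hconcat([a,b]),None,fx=1.9,fy=1.9,interpolation=cv2.INTER_CUBIC))
```

```text
(-81.9, 5.5) 18.84 tip [-81.51   1.01   0.28] tilt 5.53 F [ 6.26 -0.56  1.47] T [ 0.02 -0.99 -0.02]
(-81.6, 5.0) 19.09 tip [-81.49   1.02   0.2 ] tilt 5.01 F [ 4.28 -1.5   2.09] T [ 0.03 -0.88 -0.03]
(-81.6, 4.5) 19.34 tip [-81.52   1.04   0.14] tilt 4.5 F [ 3.7  -1.13  3.24] T [ 0.04 -0.96 -0.07]
(-81.6, 4.0) 19.59 tip [-8.159e+01  1.050e+00  6.000e-02] tilt 3.99 F [ 4.49 -1.02  2.15] T [-0.03 -0.92 -0.03]
(-81.6, 3.5) 19.84 tip [-8.161e+01  1.030e+00  8.000e-02] tilt 3.49 F [ 3.79 -0.09  2.84] T [ 0.04 -0.88 -0.01]
(-81.6, 3.0) 20.09 tip [-8.164e+01  1.000e+00  5.000e-02] tilt 2.98 F [3.77 0.5  1.88] T [ 0.02 -0.95 -0.03]
(-81.6, 2.5) 20.34 tip [-8.168e+01  1.020e+00  5.000e-02] tilt 2.47 F [5.15 0.03 3.29] T [ 0.05 -0.87 -0.03]
(-81.3, 2.0) 20.59 tip [-8.163e+01  1.010e+00 -6.000e-02] tilt 1.95 F [ 3.85 -0.2   2.06] T [ 0.08 -0.75 -0.04]
(-81.3, 1.5) 20.84 tip [-8.162e+01  1.020e+00 -8.000e-02] tilt 1.45 F [ 3.82 -0.23  1.41] T [ 0.01 -0.63 -0.03]
(-81.3, 1.0) 21.09 tip [-8.16e+01  1.03e+00 -6.00e-02] tilt 0.95 F [ 2.28 -0.68  1.32] T [ 0.09 -0.54 -0.02]
```

View pics/f.png

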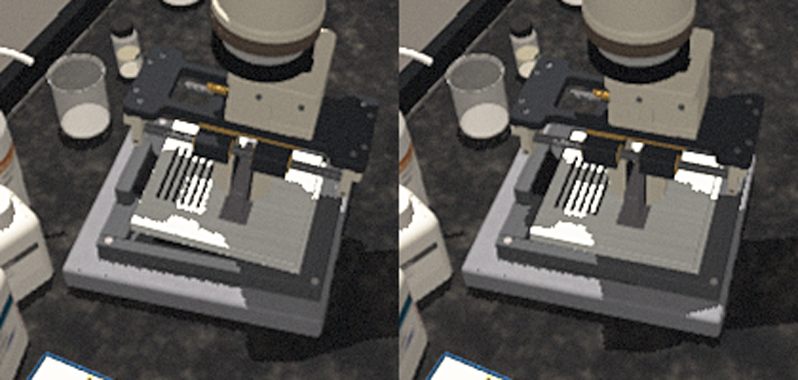

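Run:
```python
from h import *
f0=np.load('st.npz')['f0']
x=-.0813
for z,t in [(.0001,.5),(.0001,0),(-.0003,0),(-.0008,-.0),(-.0012,-.3),(-.0016,-.5),(-.002,-.5),(-.0024,-.5),(-.0028,-.5),(-.0032,-.5)]:
    p,q=pose(x,z,t,.001); manip.servo_line(p,q,vel=.01); rep((round(x*1e3,2),z,t))
    f=frc()-f0
    if abs(f[0])>10 or f[2]>16: print('stop');break
manip.sleep(.2); rep()
cv2.imwrite('pics/g_side.png',viewer.get_image('side')[:,:,::-1])
cv2.imwrite('pics/g_scene.png',viewer.get_image('scene')[:,:,::-1])
a=cv2.imread('pics/g_side.png')[230:390,190:370];b=cv2.imread('pics/g_scene.png')[230:390,160:340]
cv2.imwrite('pics/g.png',cv2.resize(cv2.hconcat([a,b]),None,fx=2.2,fy=2.2,interpolation=cv2.INTER_CUBIC))
```

```text
(-81.3, 0.0001, 0.5) 21.39 tip [-81.41   0.99  -0.1 ] tilt 0.47 F [ 3.58 -0.8   1.6 ] T [ 0.11 -0.56 -0.03]
(-81.3, 0.0001, 0) 21.64 tip [-81.54   0.98   0.09] tilt -0.04 F [2.18 0.21 1.61] T [ 0.03 -0.52 -0.04]
(-81.3, -0.0003, 0) 21.89 tip [-8.15e+01  9.80e-01  6.00e-02] tilt -0.01 F [ 1.44 -0.2   5.7 ] T [-0.07 -0.18  0.  ]
(-81.3, -0.0008, -0.0) 22.14 tip [-8.155e+01  9.600e-01  2.000e-02] tilt -0.01 F [-0.72 -0.44  8.47] T [-0.16  0.14  0.02]
(-81.3, -0.0012, -0.3) 22.39 tip [-81.7    0.97   0.42] tilt -0.32 F [-4.52 -1.77 15.83] T [-0.37  0.39 -0.  ]
stop
 22.59 tip [-81.7    0.96   0.4 ] tilt -0.31 F [-5.3  -2.26 15.57] T [-0.35  0.33 -0.  ]
```

View pics/g.png

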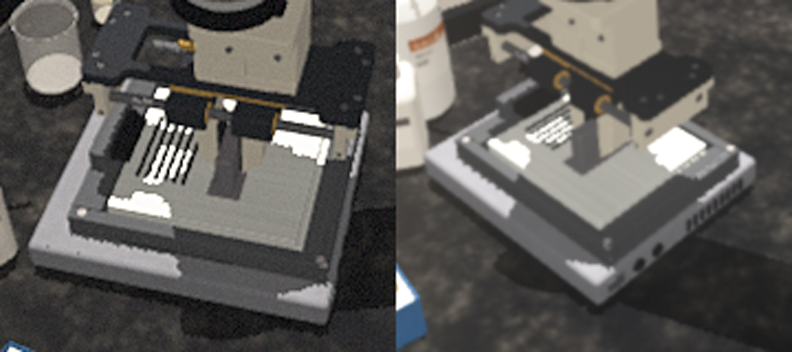

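Run:
```python
from h import *
cv2.imwrite('pics/h_w.png',viewer.get_image('wrist')[:,:,::-1])
a=cv2.imread('pics/g_side.png')[250:320,215:305]
cv2.imwrite('pics/h.png',cv2.resize(a,None,fx=8,fy=8,interpolation=cv2.INTER_CUBIC))
```

View pics/h_w.png

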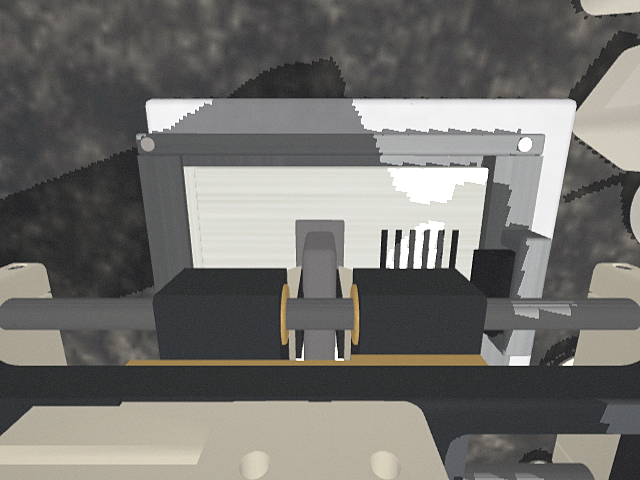

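View pics/h.png

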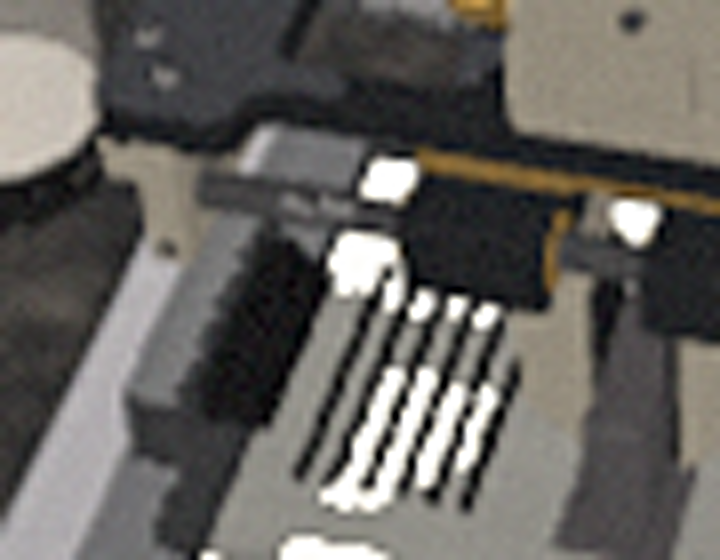

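Run:
```python
from h import *
c=viewer.get_calibration('wrist')
u=lambda a,b,z:(lambda p:((p-M)@X*1e3).round(1))(onz(c,a,b,z))
print('nose',[u(473,252,z) for z in(.0535,.06)],'cover edge top',u(488.5,168,.052),u(487.5,240,.052),'wall top',u(497,157,.052),'tongue step',u(190,168,.052), 'lip edge',u(183,170,.052))
im=cv2.imread('pics/h_w.png')[150:300,400:580]; cv2.imwrite('pics/h2.png',cv2.resize(im,None,fx=4,fy=4,interpolation=cv2.INTER_CUBIC))
```

```text
nose [np.float64(68.2), np.float64(65.2)] cover edge top 71.4 75.4 wall top 74.7 tongue step -69.3 lip edge -72.7
```

View pics/h2.png

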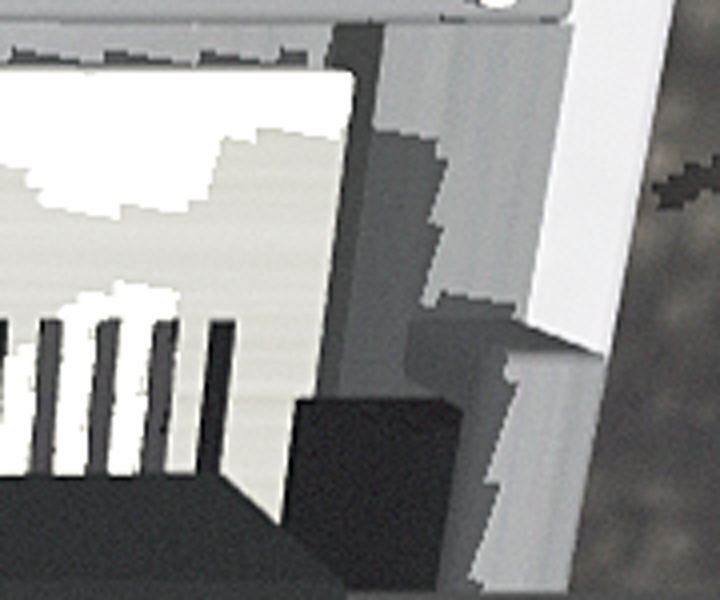

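Run:
```python
from h import *
p,q=pose(-.0814,-.0001,0,.001); manip.servo_line(p,q,vel=.01); manip.sleep(.1); rep('relaxed')
effector.open_jaws(); rep('open'); print(manip.current_finger_gap())
t=np.array(manip.current_tool_pos()); manip.servo_line(t+[0,0,.05],vel=.06); manip.servo_line(t+[0,0,.13],vel=.2); rep()
manip.move_pose([.56,-.02,.26],(R.from_euler('z',10,degrees=True)*R.from_quat([1,0,0,0])).as_quat())
manip.sleep(.2)
for n in('side','scene','wrist'): cv2.imwrite(f'pics/i_{n}.png',viewer.get_image(n)[:,:,::-1])
np.savez('ci.npz',**viewer.get_calibration('wrist'))
a=cv2.imread('pics/i_side.png')[230:390,190:370];b=cv2.imread('pics/i_scene.png')[230:390,160:340]
cv2.imwrite('pics/i.png',cv2.resize(cv2.hconcat([a,b]),None,fx=2.2,fy=2.2,interpolation=cv2.INTER_CUBIC))
print(manip.current_clock())
```

```text
relaxed 23.14 tip [-8.151e+01  1.030e+00  6.000e-02] tilt -0.02 F [-0.1  -0.09  5.83] T [-0.12 -0.18 -0.01]
open 24.43 tip [-81.39   1.    -0.09] tilt 0.0 F [-0.44 -0.02 -0.15] T [-0.01  0.    0.05]
0.09205034381024951
 25.97 tip [-81.63   0.75 129.63] tilt -0.01 F [-0.22  0.03 -0.6 ] T [ 0.01 -0.01 -0.03]
27.15
```

View pics/i.png

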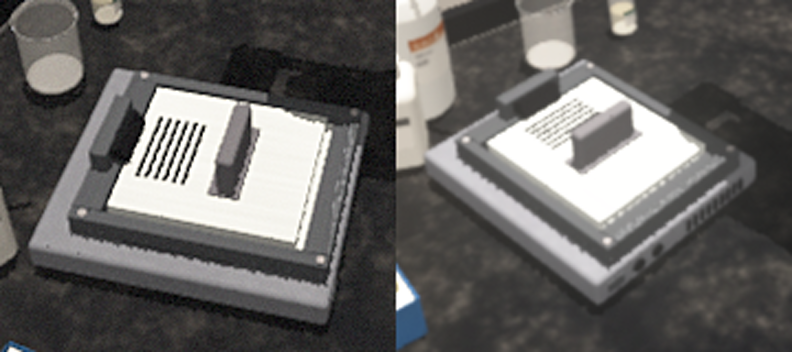

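View pics/i_wrist.png

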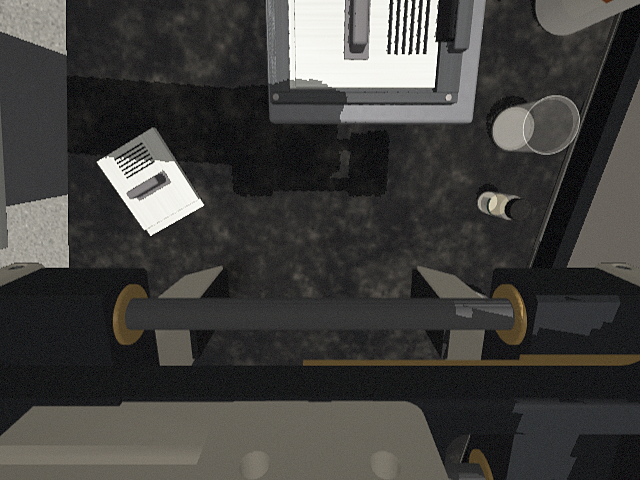

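Run:
```python
from h import *
a=cv2.resize(cv2.imread('pics/i_side.png')[245:335,205:285],None,fx=5,fy=5,interpolation=cv2.INTER_CUBIC)
b=cv2.resize(cv2.imread('pics/i_wrist.png')[0:90,410:480],None,fx=5,fy=5,interpolation=cv2.INTER_CUBIC)
cv2.imwrite('pics/j.png',cv2.hconcat([a,b]))
# predicted closed-cover top corners in side and wrist
g=M+X*-.0805+Y*.001
for n,c in(('side',viewer.get_calibration('side')),('scene',viewer.get_calibration('scene')),('wrist',dict(np.load('ci.npz')))):
    print(n,[proj(c,g+X*x+Y*y+[0,0,.012]).round(1).tolist() for x in(.014,.154) for y in(-.06,.06)])
```

```text
side [[337.4, 283.1], [322.9, 340.2], [260.1, 269.5], [236.6, 323.4]]
scene [[299.6, 295.6], [251.4, 330.9], [248.5, 265.1], [199.9, 294.6]]
wrist [[296.4, 86.4], [294.6, -55.6], [436.2, 86.9], [448.1, -55.0]]
```

View pics/j.png

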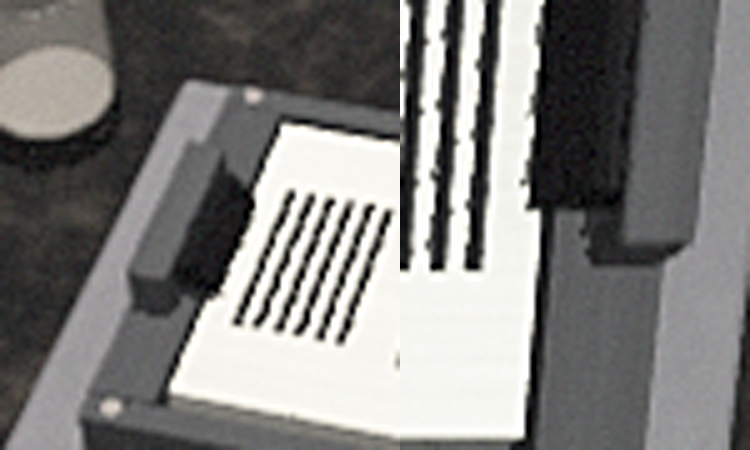

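Run:
```python
from h import *
c=dict(np.load('ci.npz'))
u=lambda a,b,z:((onz(c,a,b,z)-M)@X*1e3).round(2)
print('nose tip',u(436,40,.0535),'cover edge',u(438.8,42,.052),u(434.8,86,.052),'wall',u(442.5,80,.052))
s=viewer.get_calibration('side')
v=lambda a,b,z:((onz(s,a,b,z)-M)@X*1e3).round(2)
print('side nose',v(205+255/5,245+205/5,.0535),v(205+222/5,245+297/5,.0535),'edge',v(205+283/5,245+123/5,.052),v(205+168/5,245+395/5,.052),v(205+208/5,245+300/5,.052))
```

```text
nose tip 69.05 cover edge 72.39 72.07 wall 79.25
side nose 67.83 65.73 edge 70.87 69.97 70.31
```

Run:
```python
from h import *
a=cv2.imread('pics/a_side.png').astype(int);b=cv2.imread('pics/i_side.png').astype(int)
for n,(x0,x1,y0,y1) in dict(beaker=(190,232,226,278),vial=(226,250,205,245),flask=(245,285,140,207)).items():
    print(n,np.abs(a-b)[y0:y1,x0:x1].mean().round(1))
rep(); manip.hand_in()
cv2.imwrite('pics/k.png',cv2.resize(cv2.hconcat([cv2.imread('pics/%s_side.png'%k)[130:290,180:300] for k in 'ai']),None,fx=3,fy=3))
```

```text
beaker 3.6
vial 4.1
flask 6.3
 27.15 tip [-116.55 -186.67  203.18] tilt -0.03 F [-0.14  0.62  0.75] T [0.05 0.04 0.05]
the job is handed in; nothing more can be done
```

View pics/k.png

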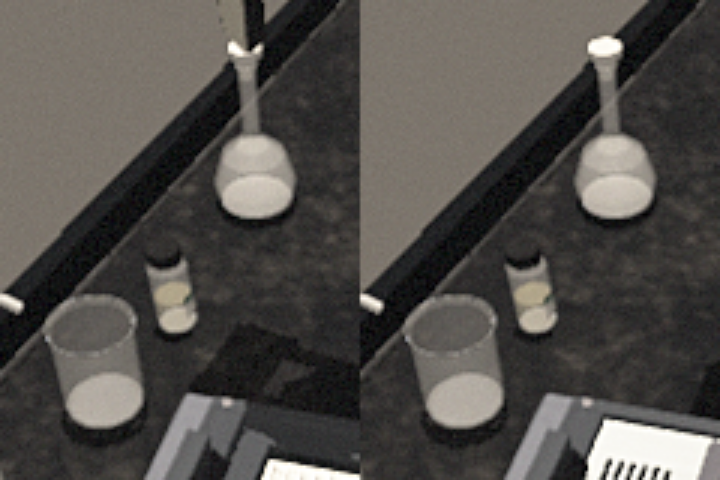

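The cover is in the bay and latched, and I handed the job in at 27 s on the robot's clock. I gripped the 140 x 120 mm cover by its rib and slid the tongue in at 14°. I found the groove's end by feel and pressed the strip with about 7 N. I then lowered the cover flat, pressed down about 18 N to close it, and let go.

**Last checks, all from pictures taken before handing in:**
- **Cover:** it lies flat. Its far corners are within about 2 px of where a closed cover should appear.
- **Catch:** the nose is out over the cover's edge by about 3 mm in the wrist view and 3 to 5 mm in the side view.
- **Glassware:** the beaker, vial and flask stand where they were.
- **Gripper:** it was open and clear, with no contact force showing.

**Less certain:**
- **Catch:** I saw no clear snap in the force readings, so the latch is judged from the pictures. I did not tug the cover to test it.
- **Strip:** while lowering, the tongue tip read up to 1.4 mm past first contact. At 12 N per mm that would be about 17 N on the strip, whereas wrist force plus an assumed catch push suggested about 10 N. Both are under the 20 N limit.

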